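# Set the bench magnifier over the culture dish

### The arm

A 6-joint arm with a two-finger parallel gripper is mounted at the origin on a cart in front of the work surface, level with it; the furniture and walls round the work are solid. World frame = base frame: x ahead of the robot, y to its left, z up, the work surface at z = 0. Lengths are in m, angles in rad, forces in N, time in s.
With the tool pointing down it reaches from about 0.25 to 0.725 m from the base axis. Payload 4 kg.
Tool frame: the origin (TCP) lies on the centre line of the jaws, within the pads' length; the fingertips stand 19 mm ahead of it and the grasp point (between the pads) is the TCP (r.tcp_to_tips is the z of the fingertips in the tool frame, in m); z points along the fingers, y is the line along which they close (so a half turn about z gives the same grasp; the last joint's range is limited). The gripper opens to 85 mm and grips with 20 to 120 N. Pads are 22 mm wide; open, the fingers measure 114 mm over their backs; the gripper's body (76 mm by 85 mm) begins 54 mm behind the grasp point. The pads swing forward as they close: fully open they stand 13 mm farther back than shut.
Start: joints at [-1.18, 0.241, 0.005, 1.335, 0, 1.571], TCP at [0.19, -0.462, 0.25] pointing down, gripper open.
Joint ranges: [-2.72, 2.72], [-1.05, 1.87], [-1.09, 1.28], [-1.99, 2.15], [-1.42, 1.44], [-3.14, 3.14]. Speed limits (rad/s): [2.79, 2.79, 3.14, 3.14, 3.14, 3.14].

### API

Orientations are given as a 3x3 rotation matrix whose columns are the frame's x, y, z axes.
In Python, from plant import r, snapshot, calibration, job gives the robot as it stands.
- The arm moves only by the tool jog_arm, never from a script. Its argument "plan" is a list of rows, each a list of 5 numbers: the closure, from -1 (fully open) to 1 (shut), so that 0 is half open, then the shift along the tool's x, y, z in m, then the turn about the tool's z in rad. In form: [[gripper, tx, ty, tz, yaw], ...]. A call has 1 to 5 rows; each row is the pose to reach, as a shift and turn from the pose commanded when the call began, along the tool's axes at that moment; what a row does not reach only later rows make up. A row lasts 1/10 s, in which the tool goes at most 50 mm and 8.59 degrees, less where a joint would pass 70% of its speed; a pose out of reach is approached as far as the arm can. A call with a gripper value outside its range is refused whole. The fingers move at their own pace and stop on an object; "force" is the grip in N (left out, the last holds). Time passes only in rows, so rows that repeat a pose let the fingers close. It gives the time, the measured TCP pose, the force, the opening and the grip force at its end, in the units of the state.
- r.state(): the state, without advancing time (a new reading comes with each control period).
- snapshot(name): name is "side" or "top"; returns the picture (384x512x3 uint8, blue, green, red); there is no depth.
- calibration(name): a dict with "fov_y" (degrees; the focal length in pixels is half the picture's height over the tangent of half this angle, whatever the lens; pixels are square), "cx", "cy" (the principal point, pixels), "rvec" (rotation vector, rad) and "tvec" (3), from world to camera coordinates, as OpenCV has them. Camera axes: x right, y down, z forward; pixel columns grow to the right and rows downward; lengths in m; the calibration is good to about 2 mm. A picture is of the moment at which its call begins. calibration takes no time and is no camera call.
- job.hand_in(): hands the job in; it is judged then, once.
The state is a dict: "clock": time; "joints": joint angles; "qd": joint speeds; "effort": joint torques, N m; "tcp_pos": TCP position; "ee_rot": TCP orientation; "contact_force": force on the tool from outside, world axes, zero at the start; "wrist_torque": the same for the moment, N m; "gripper_width": finger opening in m; "grasp_force": force on a finger pad.
Only numpy, scipy, OpenCV 4.12 (cv2) and the standard library are available. Lean on these libraries where they do the work, as an engineer would, in place of code of your own. Each camera call takes 0.05 s, during which the arm holds its last target. There are 200 camera calls.

### The job

Get the bench magnifier ready to inspect the culture dish standing in front of it, pushing gently with one fingertip and without gripping anything. First push the lens's dust cover by its little peg fully aside to its stop, then push the swing arm round until the lens is centred above the culture dish, with the cover still aside. Leave the dish, the small carton and the spare objective where they stand.

Things in the scene. Friction and masses are not known exactly. Their poses are not given: they have to be found in the camera images.
- stand: Bench magnifier: grey foot plate 100 x 120 x 18 mm fixed to the bench, with an upright pillar, and the swing arm on it. Origin: on the pillar axis (the swing arm's hinge axis, vertical) at bench height. A dark hub of 15 mm radius tops the pillar, from 104 to 157 mm above the bench. Its -x axis is the direction in which the arm points at joint swing_arm = 0. The arm turns stiffly (1.9 N at the blade point) and stays where it is left.
- swing_arm (a joint): Angle of the swing arm about the pillar, rad, -1.2 to 1.2; 0 points along the stand's -x, positive is counter-clockwise seen from above (seen from the robot, the lens moves to the right).
- dust_cover (a joint): Angle of the dust cover on the arm, rad: 0 lies over the lens, 1.6 is the stop, fully aside (at right angles to the arm). It grows counter-clockwise seen from above, so from the robot's side the peg moves to the right and then away from the robot. Light to turn (about 0.15 N at the peg; the stiffer arm stays put meanwhile, unless the cover is pushed on past its stop) and stays where it is left.
- lens (a point): Centre of the round lens, 150 mm from the pillar axis, 116 mm above the bench; its ring is 81 mm across and 9 mm thick.
- blade (a point): Point on the arm's blade, 65 mm from the pillar axis and 140 mm above the bench. The blade is an upright flat aluminium bar along the arm, 8 mm thick, from the hub to 92 mm from the pillar axis, from 112 to 150 mm above the bench; its flat sides are for pushing. It stands higher than the cover (top 127 mm), so a fingertip at 134 to 140 mm clears the cover, open or shut.
- pivot (a point): Vertical pivot of the dust cover on the arm, 107 mm from the pillar axis towards the lens, 127 mm above the bench.
- peg (a point): Point on the cover's upright steel peg: 9 mm thick, from 127 to 155 mm above the bench, 86 mm from the pivot; this point is on its axis at 145 mm. The cover is a black disc 76 mm across, 3.5 mm thick, its centre 43 mm from the pivot, its top 127 mm above the bench; beyond it lies the tab with the peg.
- dish: Culture dish, the one close to the magnifier: flat round plastic dish with clear lid, 64 mm across, 14 mm high, loose and light; origin at the centre of its underside. Stands 138 to 162 mm from the pillar axis.
- slip_carton: Small flat square carton, 48 x 48 x 18 mm, loose; origin at the centre of its underside.
- objective: Spare black objective lens standing on its end, 42 mm across, 31 mm high, loose; origin at the centre of its underside.
There are look-alikes about, which are no part of the job. What is shaped like the dish but pink is not meant.

How it is judged:
On the way, in this order (a step that is already met when the one before it is completed fails the run):
1. the dust cover is pushed fully aside (value of joint dust_cover above 1.35 rad), for 0.2 s.
2. the lens is over the culture dish, the cover still aside (horizontal distance between lens and dish below 0.018 m and value of joint dust_cover above 1.35 rad), for 0.2 s.
At the end, for the whole second after the job is handed in: The lens centre is within 18 mm of the dish centre seen from above, the cover is at 1.35 rad or more, the arm is at rest, and dish, carton and objective are within 10 mm of where they stood (all of step 2 and velocity of joint swing_arm between -0.05 and 0.05 rad/s and not (distance of dish from where it was at the start of the episode above 0.01 m) and not (distance of slip_carton from where it was at the start of the episode above 0.01 m) and not (distance of objective from where it was at the start of the episode above 0.01 m)); the robot touches nothing.
It fails at once if the culture dish is moved, lifted or carried (more than 10 mm) (distance of dish from where it was at the start of the episode above 0.01 m).
It fails at once if the carton is moved, lifted or carried (more than 10 mm) (distance of slip_carton from where it was at the start of the episode above 0.01 m).
It fails at once if the spare objective is moved, lifted or carried (more than 10 mm) (distance of objective from where it was at the start of the episode above 0.01 m).
It fails at once if the magnifier is gripped or pushed hard (over 20 N) (contact force between the fingers and stand above 20 N).
It also fails if it takes over 54 s, if anything falls off the work surface, if the arm or the gripper's body presses on something with over 40 N, if the wrist force passes 120 N, or if a joint passes its speed limit or range.

## Working session

There is one attempt and no reset: what is moved stays moved. The work goes in short steps, Python scripts to look and compute and a tool call to move; the robot and the scene stay as the last step left them, time stands still between calls to the robot, and variables do not carry over. Pictures are saved under pics/ and viewed, at most 10 in all, crops included, and the job is handed in when it is done.

Besides the shell and the picture viewer there is one more tool, called as a command line: name --pt "numbers of a row" for each row, then --argument value for the rest. jog_arm: Moves the arm, as the interface text tells. Its arguments: {"type":"object","properties":{"plan":{"type":"array","items":{"type":"array","items":{"type":"number"}}},"force":{"type":"number"}},"required":["plan"]}

```bash
mkdir -p pics
python3 - <<'E'
from plant import r,snapshot,calibration
import cv2,numpy as np
for n in("top","side"):
    cv2.imwrite(f"pics/{n}0.png",snapshot(n)); c=calibration(n)
    R=cv2.Rodrigues(np.array(c["rvec"],float))[0];print(n,c,"cam",-R.T@np.array(c["tvec"]).ravel())
s=r.state();print(s["clock"],s["tcp_pos"],s["ee_rot"],s["gripper_width"],r.tcp_to_tips)
E
```

```text
top {'fov_y': 49.78618907452528, 'cx': 253.7290987243497, 'cy': 195.30924009844583, 'rvec': array([ 2.22062313, -2.1841001 ,  0.05547732]), 'tvec': array([-0.37628087,  0.46650975,  0.9591902 ])} cam [ 0.43009184 -0.36251046  0.98126024]
side {'fov_y': 45.91371423876865, 'cx': 253.19139096001578, 'cy': 189.7533863960466, 'rvec': array([ 2.09665485, -0.62554261,  0.30462215]), 'tvec': array([-0.60993742,  0.08520934,  0.96524419])} cam [ 0.11938002 -0.96487846  0.60476325]
0.1 [ 0.1902615  -0.46182517  0.24948781] [[ 9.24611021e-01  3.80911967e-01 -7.30181681e-04]
 [ 3.80912667e-01 -9.24609377e-01  1.74342662e-03]
 [-1.10407643e-05 -1.89012692e-03 -9.99998214e-01]] 0.08521686228760765 0.019
```

View pics/top0.png

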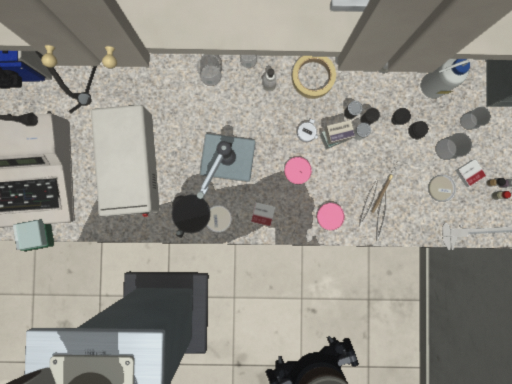

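View pics/side0.png

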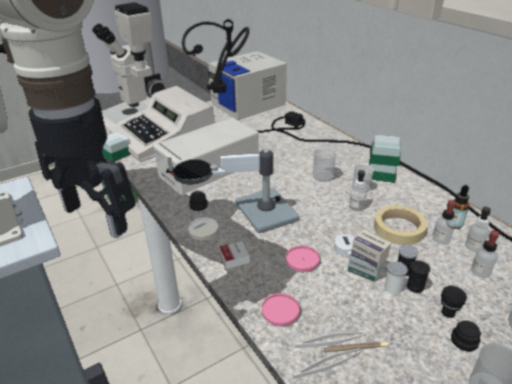

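The top view shows the stand hub at (226,148), the covered lens at (190,212), a pale dish at (218,218) and a carton at (263,214). Dish look-alikes are the pink ones at (298,170) and (330,216), and a beige round at (443,188). The dish at (218,218) fits, since it is the one close to the magnifier. The side view shows the objective at (199,201), under the lens. I'll confirm with an enlarged crop.

```bash
cat > h.py <<'E'
import cv2,numpy as np
from plant import r,snapshot,calibration
def cam(n):
    c=calibration(n);f=192/np.tan(np.radians(c["fov_y"]/2))
    return np.array([[f,0,c["cx"]],[0,f,c["cy"]],[0,0,1]]),np.array(c["rvec"],float),np.array(c["tvec"],float).reshape(3,1)
def ray(n,uv,z):
    K,rv,t=cam(n);R=cv2.Rodrigues(rv)[0];d=R.T@np.linalg.solve(K,[uv[0],uv[1],1]);o=(-R.T@t).ravel()
    return o+d*(z-o[2])/d[2]
def proj(n,p):
    K,rv,t=cam(n);return cv2.projectPoints(np.array(p,float).reshape(-1,1,3),rv,t,K,None)[0].reshape(-1,2)
E
python3 - <<'E'
import cv2
a=cv2.imread("pics/top0.png")[120:245,150:290];b=cv2.imread("pics/side0.png")[130:280,150:320]
a=cv2.resize(a,None,fx=3,fy=3,interpolation=2);b=cv2.resize(b,(420,375),interpolation=2)  
import numpy as np
cv2.imwrite("pics/c0.png",cv2.resize(cv2.imread("pics/top0.png")[120:245,150:290],None,fx=4.7,fy=4.7,interpolation=2)[:590])
cv2.imwrite("pics/c1.png",cv2.resize(cv2.imread("pics/side0.png")[130:280,150:320],None,fx=4,fy=4,interpolation=2))
E
```

```text
(no output)
```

View pics/c0.png

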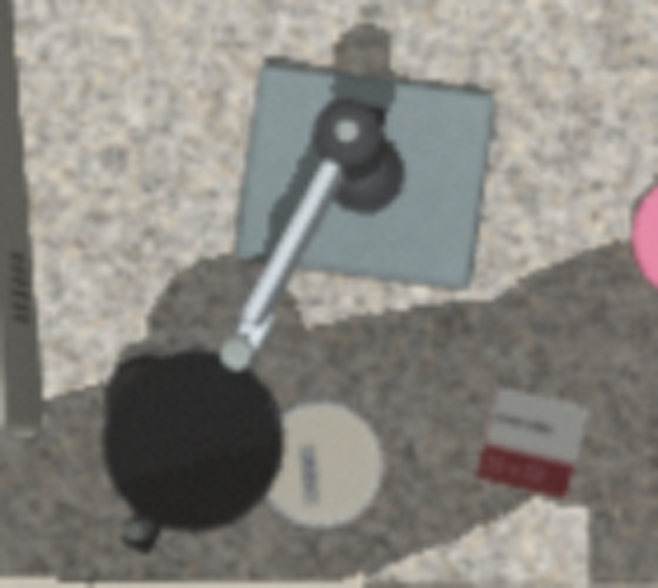

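View pics/c1.png

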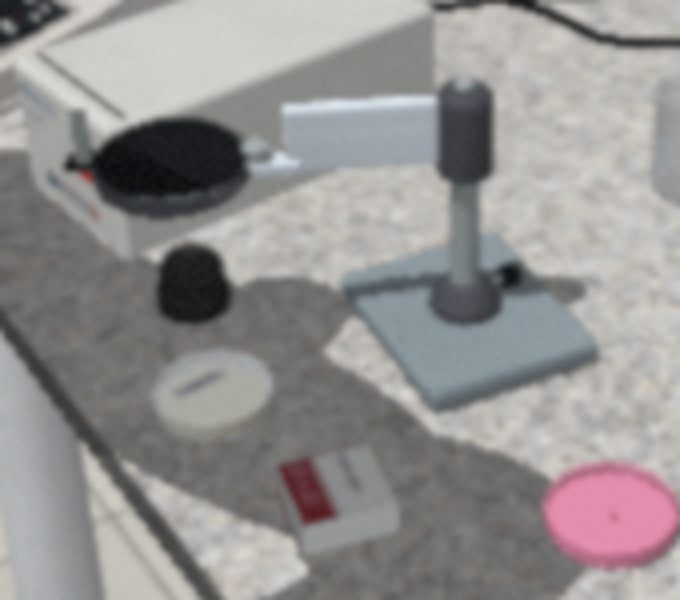

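The crops confirm the dish: the pale round one touching the cover's edge in the top view, at about (218,219). The peg is at about (179,232), the pivot at (200,195) and the hub top at (224,148). The objective stands under the lens and only the side view shows it, at about (199,201).

Run:
```python
from h import *
T=lambda u,v:(150+u/4.7,120+v/4.7)
S=lambda u,v:(150+u/4,130+v/4)
P=dict(hub=ray("top",T(347,130),.157),pivot=ray("top",T(236,353),.131),peg=ray("top",T(138,527),.155),dish=ray("top",T(321,465),.014),
dishS=ray("side",S(213,385),.014),carton=ray("top",T(533,443),.018),objS=ray("side",S(193,263),.031),hubS=ray("side",S(466,85),.157),pegS=ray("side",S(78,112),.155),
box=ray("top",(147,212),.06),boxtopR=ray("top",(139,107),.06),boxS=ray("side",S(128,150),.07), boxS2=ray("side",S(135,252),.0))
for k,v in P.items(): print(k,v.round(3))
h=P["hub"]
for k in("pivot","peg","dish"):
    d=P[k]-h;print(k,np.hypot(*d[:2]),np.degrees(np.arctan2(d[1],d[0])))
d=P["peg"]-P["pivot"];print(np.hypot(*d[:2]),np.degrees(np.arctan2(d[1],d[0])))
# foot plate edge direction
a=ray("top",T(263,62),.018);b=ray("top",T(493,97),.018);print("foot back edge dir",np.degrees(np.arctan2(*(b-a)[[1,0]])))
```

```text
hub [ 0.561 -0.306  0.157]
pivot [ 0.466 -0.258  0.131]
peg [ 0.391 -0.221  0.155]
dish [ 0.416 -0.287  0.014]
dishS [ 0.418 -0.288  0.014]
carton [ 0.429 -0.392  0.018]
objS [ 0.449 -0.206  0.031]
hubS [ 0.56  -0.311  0.157]
pegS [ 0.39  -0.223  0.155]
box [ 0.429 -0.132  0.06 ]
boxtopR [ 0.665 -0.107  0.06 ]
boxS [ 0.447 -0.138  0.07 ]
boxS2 [ 0.444 -0.136  0.   ]
pivot 0.10643199786767568 152.9734138344983
peg 0.19033244425333498 153.40647574575883
dish 0.14608678206875494 172.36898769802337
0.08390734283527504 153.95579491277596
foot back edge dir -97.70039015213972
```

```bash
cat >> h.py <<'E'
def rows(wps,g=1):  # wps: x,y,z,psi(deg, heading of tool x)
    s=r.state();R=np.array(s["ee_rot"]);p=np.array(s["tcp_pos"]);psi=np.degrees(np.arctan2(R[1,0],R[0,0]))
    print(s["clock"],p.round(4),"psi",psi.round(1),"F",np.round(s["contact_force"],1),"w",s["gripper_width"])
    for w in wps:
        d=R.T@(np.array(w[:3])-p);print([g]+d.round(3).tolist()+[round(float(np.radians(psi-w[3])),3)])
E
python3 -c "
from h import *
rows([(.400,-.194,.25,70),(.400,-.194,.156,70)])"
```

```text
0.1 [ 0.1903 -0.4618  0.2495] psi 22.4 F [-0.7 -0.3 -1. ] w 0.08521686228760765
[1, 0.296, -0.168, -0.0, -0.831]
[1, 0.296, -0.168, 0.094, -0.831]
```

jog_arm --pt "1 0.04 -0.02 0 -0.15" --pt "1 0.08 -0.045 0 -0.3" --pt "1 0.12 -0.068 0 -0.45" --pt "1 0.16 -0.09 0 -0.6" --pt "1 0.2 -0.113 0 -0.74"

```text
clock: 0.6
tcp_pos: [0.3329, -0.28, 0.25]
ee_rot: [[0.421, 0.907, -0.0], [0.907, -0.421, 0.0], [0.0, -0.0, -1.0]]
contact_force: [0.3, -0.7, 0.3]
gripper_width: 0.0121
grasp_force: 0.0
```

```bash
python3 -c "
from h import *
rows([(.400,-.194,.25,70),(.400,-.194,.2,70)])"
```

```text
0.6 [ 0.3329 -0.28    0.25  ] psi 65.1 F [ 0.3 -0.7  0.3] w 0.012106094993391606
[1, 0.106, 0.025, 0.0, -0.086]
[1, 0.106, 0.025, 0.05, -0.086]
```

jog_arm --pt "1 0.04 0.01 0 -0.04" --pt "1 0.08 0.02 0 -0.086" --pt "1 0.106 0.025 0.0 -0.086" --pt "1 0.106 0.025 0.04 -0.086" --pt "1 0.106 0.025 0.06 -0.086"

```text
clock: 1.1
tcp_pos: [0.3997, -0.1948, 0.1881]
ee_rot: [[0.344, 0.939, -0.002], [0.939, -0.344, 0.001], [0.0, -0.003, -1.0]]
contact_force: [-0.3, 0.4, -1.0]
gripper_width: 0.0001
grasp_force: 0.0
```

```bash
python3 -c "
from h import *
rows([(.400,-.194,.156,70)])
t=snapshot('top')[120:260,140:280];s=snapshot('side')[100:240,120:260]
cv2.imwrite('pics/c2.png',np.hstack([cv2.resize(i,(400,400),interpolation=2) for i in (t,s)]))"
```

```text
1.1 [ 0.3997 -0.1948  0.1881] psi 69.9 F [-0.3  0.4 -1. ] w 0.00011843728136866977
[1, 0.001, 0.0, 0.032, -0.002]
```

View pics/c2.png

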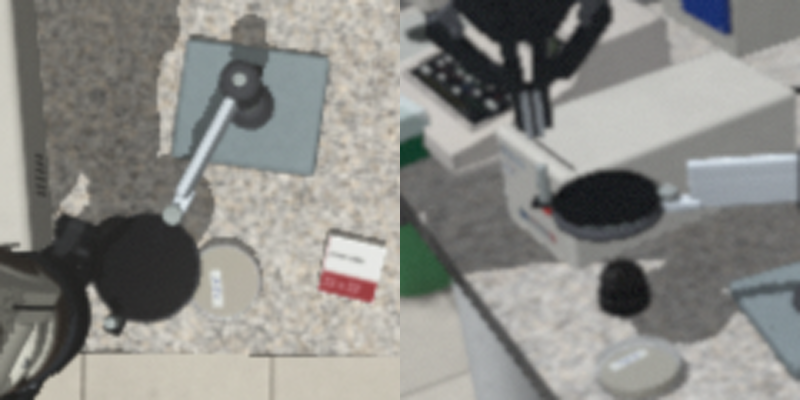

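The view shows the shut tips just to the left of the peg (side view: tip at (307,147), peg at (309,160)), clear of cover and box. Next I lower the tool and follow the arc.

jog_arm --pt "1 0 0 0.016 0" --pt "1 0 0 0.032 0" --pt "1 0 0 0.032 0"

```text
clock: 1.5
tcp_pos: [0.3991, -0.1961, 0.1576]
ee_rot: [[0.347, 0.938, -0.003], [0.938, -0.347, 0.001], [0.0, -0.003, -1.0]]
contact_force: [0.6, 0.4, 0.9]
gripper_width: 0.0002
grasp_force: 0.0
```

```bash
cat >> h.py <<'E'
PIV=np.array([.465,-.2595])
def arc(phis,off=.0155,z=.156):
    o=[]
    for f in phis:
        n=np.clip(f+90,250,312);a,b=np.radians([f,n])
        c=PIV+.086*np.array([np.cos(a),np.sin(a)])-off*np.array([np.cos(b),np.sin(b)]);o.append((*c,z,n-180))
    return o
E
python3 -c "
from h import *
rows(arc([150,155,160,165,170]))"
```

```text
1.5 [ 0.3991 -0.1961  0.1576] psi 69.7 F [0.6 0.4 0.9] w 0.00021425237792876574
[1, -0.007, -0.001, 0.002, -0.005]
[1, -0.014, -0.002, 0.002, -0.005]
[1, -0.022, -0.002, 0.002, -0.005]
[1, -0.029, -0.003, 0.002, -0.093]
[1, -0.037, -0.004, 0.002, -0.18]
```

jog_arm --pt "1 -0.006 0 0.001 0" --pt "1 -0.012 -0.002 0.001 0" --pt "1 -0.018 -0.002 0.001 0" --pt "1 -0.024 -0.003 0.001 -0.03" --pt "1 -0.029 -0.003 0.001 -0.09"

```text
clock: 2.0
tcp_pos: [0.3871, -0.2235, 0.1581]
ee_rot: [[0.26, 0.966, 0.001], [0.966, -0.26, -0.001], [-0.0, 0.001, -1.0]]
contact_force: [-0.1, -0.2, -0.1]
gripper_width: -0.0003
grasp_force: 0.1
```

```bash
python3 -c "
from h import *
rows(arc([169,173,177,181,185]))
cv2.imwrite('pics/c3.png',np.hstack([cv2.resize(i,(400,400),interpolation=2) for i in (snapshot('top')[120:260,140:280],snapshot('side')[100:240,120:260])]))"
```

```text
2.0 [ 0.3871 -0.2235  0.1581] psi 74.9 F [-0.1 -0.2 -0.1] w -0.0002651045849727116
[1, -0.005, -0.002, 0.002, -0.071]
[1, -0.011, -0.003, 0.002, -0.141]
[1, -0.017, -0.003, 0.002, -0.211]
[1, -0.023, -0.002, 0.002, -0.28]
[1, -0.029, -0.002, 0.002, -0.35]
```

View pics/c3.png

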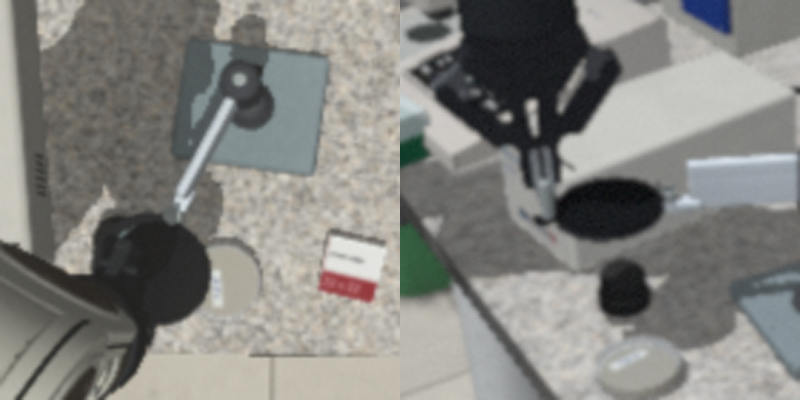

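The cover has begun to turn: its disc has moved right in the top view, and the peg is behind the tip at about (310,168) in the side view. I carry on along the arc.

jog_arm --pt "1 -0.006 -0.002 0.001 -0.07" --pt "1 -0.012 -0.003 0.001 -0.14" --pt "1 -0.018 -0.003 0.001 -0.21" --pt "1 -0.024 -0.002 0.001 -0.28" --pt "1 -0.029 -0.002 0.001 -0.35"

```text
clock: 2.6
tcp_pos: [0.3779, -0.2505, 0.1568]
ee_rot: [[-0.087, 0.996, 0.001], [0.996, 0.087, -0.0], [-0.0, 0.001, -1.0]]
contact_force: [-0.0, 0.2, 0.0]
gripper_width: 0.0001
grasp_force: 0.1
```

```bash
python3 -c "
from h import *
rows(arc([185,189,193,197,201,205]))"
```

```text
2.6 [ 0.3779 -0.2505  0.1568] psi 95.0 F [-0.   0.2  0. ] w 8.575122772853621e-05
[1, -0.001, -0.0, 0.001, -0.0]
[1, -0.007, -0.001, 0.001, -0.07]
[1, -0.013, -0.001, 0.001, -0.14]
[1, -0.019, -0.001, 0.001, -0.209]
[1, -0.025, -0.001, 0.001, -0.279]
[1, -0.031, -0.0, 0.001, -0.349]
```

jog_arm --pt "1 -0.007 -0.001 0 -0.07" --pt "1 -0.013 -0.001 0 -0.14" --pt "1 -0.019 -0.001 0 -0.21" --pt "1 -0.025 -0.001 0 -0.28" --pt "1 -0.031 0 0 -0.35"

```text
clock: 3.1
tcp_pos: [0.3804, -0.2813, 0.1567]
ee_rot: [[-0.423, 0.906, 0.0], [0.906, 0.423, -0.0], [-0.0, 0.0, -1.0]]
contact_force: [-0.5, 0.1, 0.8]
gripper_width: 0.0002
grasp_force: 0.1
```

```bash
python3 -c "
from h import *
rows(arc([205,209,213,217,221,225]))"
```

```text
3.1 [ 0.3804 -0.2813  0.1567] psi 115.0 F [-0.5  0.1  0.8] w 0.0001504090054886841
[1, -0.0, -0.0, 0.001, 0.001]
[1, -0.007, -0.001, 0.001, -0.069]
[1, -0.013, -0.001, 0.001, -0.139]
[1, -0.019, -0.001, 0.001, -0.209]
[1, -0.025, -0.001, 0.001, -0.278]
[1, -0.031, 0.001, 0.001, -0.296]
```

jog_arm --pt "1 -0.007 -0.001 0 -0.07" --pt "1 -0.013 -0.001 0 -0.14" --pt "1 -0.019 -0.001 0 -0.21" --pt "1 -0.025 -0.001 0 -0.28" --pt "1 -0.031 0.001 0 -0.3"

```text
clock: 3.6
tcp_pos: [0.3944, -0.309, 0.1566]
ee_rot: [[-0.671, 0.742, 0.0], [0.742, 0.671, -0.0], [-0.0, 0.0, -1.0]]
contact_force: [0.2, 1.0, -0.0]
gripper_width: -0.0
grasp_force: 0.1
```

```bash
python3 -c "
from h import *
print(r.state()['joints'])
rows(arc([225,228,231,234,237,240]))"
```

```text
[-6.64565785e-01  3.04186366e-01 -1.62075195e-01  1.10420238e+00
 -5.51159491e-05  1.70938205e-01]
3.6 [ 0.3944 -0.309   0.1566] psi 132.1 F [ 0.2  1.  -0. ] w -4.1396747723265286e-06
[1, 0.001, -0.0, 0.001, 0.002]
[1, -0.004, 0.0, 0.001, 0.002]
[1, -0.008, 0.001, 0.001, 0.002]
[1, -0.013, 0.001, 0.001, 0.002]
[1, -0.017, 0.002, 0.001, 0.002]
[1, -0.021, 0.004, 0.001, 0.002]
```

```bash
sed -i 's/250,312/250,335/' h.py; python3 -c "
from h import *
rows(arc([228,231,234,237,239,241]))"
```

```text
3.6 [ 0.3944 -0.309   0.1566] psi 132.1 F [ 0.2  1.  -0. ] w -4.1396747723265286e-06
[1, -0.004, -0.002, 0.001, -0.102]
[1, -0.009, -0.002, 0.001, -0.155]
[1, -0.013, -0.002, 0.001, -0.207]
[1, -0.018, -0.002, 0.001, -0.26]
[1, -0.021, -0.001, 0.001, -0.294]
[1, -0.024, -0.001, 0.001, -0.329]
```

jog_arm --pt "1 -0.004 -0.002 0 -0.1" --pt "1 -0.009 -0.002 0 -0.155" --pt "1 -0.013 -0.002 0 -0.21" --pt "1 -0.018 -0.002 0 -0.26" --pt "1 -0.021 -0.001 0 -0.29"

```text
clock: 4.1
tcp_pos: [0.4081, -0.3252, 0.1565]
ee_rot: [[-0.855, 0.518, 0.0], [0.518, 0.855, -0.0], [-0.0, -0.0, -1.0]]
contact_force: [-0.5, 0.4, 0.5]
gripper_width: 0.0001
grasp_force: 0.1
```

```bash
python3 -c "
from h import *
rows(arc([239,241,243])+[(.38,-.33,.25,100),(.51,-.20,.25,70)])
cv2.imwrite('pics/c4.png',np.hstack([cv2.resize(i,(400,400),interpolation=2) for i in (snapshot('top')[120:260,140:280],snapshot('side')[100:240,120:260])]))"
```

```text
4.1 [ 0.4081 -0.3252  0.1565] psi 148.8 F [-0.5  0.4  0.5] w 5.182178171353731e-05
[1, 0.001, -0.0, 0.0, -0.004]
[1, -0.002, -0.001, 0.0, -0.039]
[1, -0.005, -0.001, 0.0, -0.074]
[1, 0.022, -0.019, -0.094, 0.851]
[1, -0.022, 0.16, -0.094, 1.375]
```

View pics/c4.png

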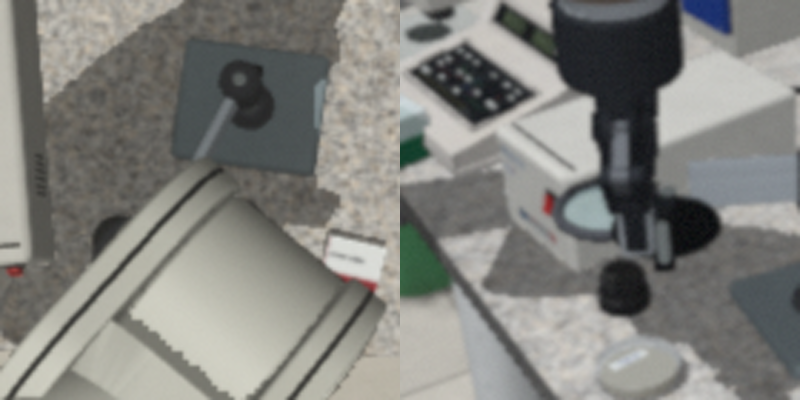

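The side view shows the lens uncovered (about (325,173)), with the cover aside on the right and the peg at the tip. I nudge a few mm more, back off and lift.

jog_arm --pt "1 -0.003 -0.001 0 -0.04" --pt "1 -0.005 -0.001 0 -0.07" --pt "1 -0.005 -0.001 0 -0.07" --pt "1 0.006 -0.001 0 -0.07" --pt "1 0.016 -0.005 0 -0.07"

```text
clock: 4.7
tcp_pos: [0.3906, -0.3199, 0.1561]
ee_rot: [[-0.89, 0.457, -0.001], [0.457, 0.89, 0.001], [0.001, 0.0, -1.0]]
contact_force: [-0.1, 0.6, -0.7]
gripper_width: 0.0004
grasp_force: 0.0
```

jog_arm --pt "1 0 0 -0.03 0.15" --pt "1 0 0 -0.06 0.3" --pt "1 0 0 -0.094 0.45" --pt "1 0 0.04 -0.094 0.6" --pt "1 0 0.08 -0.094 0.75"

```text
clock: 5.2
tcp_pos: [0.4267, -0.252, 0.2519]
ee_rot: [[-0.343, 0.939, 0.003], [0.939, 0.343, -0.002], [-0.002, 0.002, -1.0]]
contact_force: [1.0, 0.2, 0.3]
gripper_width: 0.0004
grasp_force: 0.0
```

```bash
python3 -c "
from h import *
rows([(.505,-.22,.25,67)])"
```

```text
5.2 [ 0.4267 -0.252   0.2519] psi 110.1 F [1.  0.2 0.3] w 0.0004394137801543574
[1, 0.003, 0.085, 0.002, 0.752]
```

jog_arm --pt "1 0.005 0.04 0 0.15" --pt "1 0.01 0.07 0 0.3" --pt "1 0.015 0.086 0.0 0.45" --pt "1 0.015 0.086 0.0 0.6" --pt "1 0.015 0.086 0 0.75"

```text
clock: 5.7
tcp_pos: [0.5016, -0.2067, 0.25]
ee_rot: [[0.385, 0.923, -0.001], [0.923, -0.385, 0.0], [-0.0, -0.001, -1.0]]
contact_force: [-0.2, -0.4, 0.2]
gripper_width: -0.0
grasp_force: 0.0
```

```bash
python3 -c "
from h import *
rows([(.515,-.245,.25,67),(.515,-.245,.155,67)])
cv2.imwrite('pics/c5.png',np.hstack([cv2.resize(i,(400,400),interpolation=2) for i in (snapshot('top')[120:260,140:280],snapshot('side')[100:240,150:290])]))"
```

```text
5.7 [ 0.5016 -0.2067  0.25  ] psi 67.3 F [-0.2 -0.4  0.2] w -4.006034568788268e-05
[1, -0.03, 0.027, 0.0, 0.006]
[1, -0.03, 0.027, 0.095, 0.006]
```

View pics/c5.png

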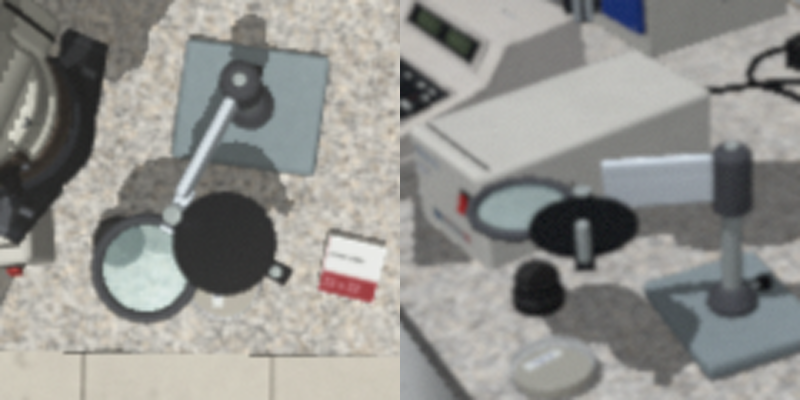

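The cover is fully aside: the peg is at about (238,215) in the top view and the bare lens at (191,214). The arm hasn't moved. I work out the angle while placing the finger beside the blade.

jog_arm --pt "1 -0.01 0.014 0 0" --pt "1 -0.02 0.027 0 0" --pt "1 -0.026 0.027 0.03 0" --pt "1 -0.026 0.027 0.065 0" --pt "1 -0.026 0.027 0.095 0"

```text
clock: 6.3
tcp_pos: [0.5162, -0.2421, 0.1541]
ee_rot: [[0.378, 0.926, -0.0], [0.926, -0.378, 0.0], [-0.0, -0.0, -1.0]]
contact_force: [0.5, 0.2, 0.5]
gripper_width: -0.0003
grasp_force: 0.0
```

```bash
python3 -c "
from h import *
q=lambda u,v:(140+u*.35,120+v*.35)
pg=ray('top',q(279,270),.155);pv=ray('top',q(173,214),.131);ln=ray('top',q(147,268),.12);hb=ray('top',q(239,79),.157)
an=lambda a,b:np.degrees(np.arctan2(*(b-a)[[1,0]]))%360
print(pg,pv,ln,hb,'cover',an(pv,pg),'arm',an(hb,ln),an(hb,pv))
H=np.array([.5605,-.308])
def fc(th,c=.0):
    t=np.radians(th);return (*(H+.068*np.array([np.cos(t),np.sin(t)])-(.015+c)*np.array([-np.sin(t),np.cos(t)])),.155,th-90)
rows([fc(t) for t in (153,158,163,168,171,173)])"
```

```text
[ 0.42754199 -0.33617412  0.155     ] [ 0.46644992 -0.25845853  0.131     ] [ 0.42731141 -0.23909392  0.12      ] [ 0.560836   -0.30577832  0.157     ] cover 243.40538748665475 arm 153.4616930093284 153.3734271989543
6.3 [ 0.5162 -0.2421  0.1541] psi 67.8 F [0.5 0.2 0.5] w -0.000337427729686526
[1, -0.024, -0.001, -0.001, 0.084]
[1, -0.03, -0.002, -0.001, -0.004]
[1, -0.036, -0.003, -0.001, -0.091]
[1, -0.042, -0.004, -0.001, -0.178]
[1, -0.045, -0.004, -0.001, -0.231]
[1, -0.048, -0.004, -0.001, -0.266]
```

jog_arm --pt "1 -0.01 0 0 0" --pt "1 -0.02 -0.001 0 0" --pt "1 -0.024 -0.002 0 0" --pt "1 -0.028 -0.002 0 0" --pt "1 -0.032 -0.003 0 -0.03"

```text
clock: 6.8
tcp_pos: [0.5035, -0.2708, 0.1574]
ee_rot: [[0.351, 0.936, 0.004], [0.936, -0.351, -0.001], [0.001, 0.004, -1.0]]
contact_force: [1.7, 1.6, 0.2]
gripper_width: 0.0
grasp_force: 1.1
```

```bash
cat >> h.py <<'E'
def fc(th,c=.0):
    H=np.array([.5605,-.308]);t=np.radians(th);return (*(H+.068*np.array([np.cos(t),np.sin(t)])-(.015+c)*np.array([-np.sin(t),np.cos(t)])),.155,th-90)
E
python3 -c "
from h import *
rows([fc(t) for t in (161,163,165,167,169,171)])"
```

```text
6.8 [ 0.5035 -0.2708  0.1574] psi 69.4 F [1.7 1.6 0.2] w 4.2658447921794786e-05
[1, -0.002, -0.002, 0.002, -0.027]
[1, -0.004, -0.002, 0.002, -0.062]
[1, -0.006, -0.003, 0.002, -0.097]
[1, -0.009, -0.003, 0.002, -0.132]
[1, -0.011, -0.003, 0.002, -0.167]
[1, -0.014, -0.003, 0.002, -0.202]
```

Contact is about 2 N, as expected. I go on to about 169°, back off and look.

jog_arm --pt "1 -0.002 -0.001 0 -0.03" --pt "1 -0.004 -0.002 0 -0.06" --pt "1 -0.006 -0.003 0 -0.09" --pt "1 -0.009 -0.003 0 -0.13" --pt "1 -0.011 -0.003 0 -0.165"

```text
clock: 7.3
tcp_pos: [0.4969, -0.28, 0.1574]
ee_rot: [[0.191, 0.981, 0.004], [0.981, -0.191, -0.001], [-0.0, 0.004, -1.0]]
contact_force: [0.1, 2.0, 0.6]
gripper_width: -0.0003
grasp_force: 1.0
```

```bash
python3 -c "
from h import *
rows([fc(t) for t in (169,170,171,172,173)])
cv2.imwrite('pics/c6.png',np.hstack([cv2.resize(i,(400,400),interpolation=2) for i in (snapshot('top')[120:260,140:280],snapshot('side')[130:270,150:290])]))"
```

```text
7.3 [ 0.4969 -0.28    0.1574] psi 79.0 F [0.1 2.  0.6] w -0.00032854796769319364
[1, -0.0, -0.0, 0.002, -0.001]
[1, -0.002, -0.0, 0.002, -0.018]
[1, -0.003, -0.001, 0.002, -0.036]
[1, -0.004, -0.001, 0.002, -0.053]
[1, -0.005, -0.001, 0.002, -0.071]
```

View pics/c6.png

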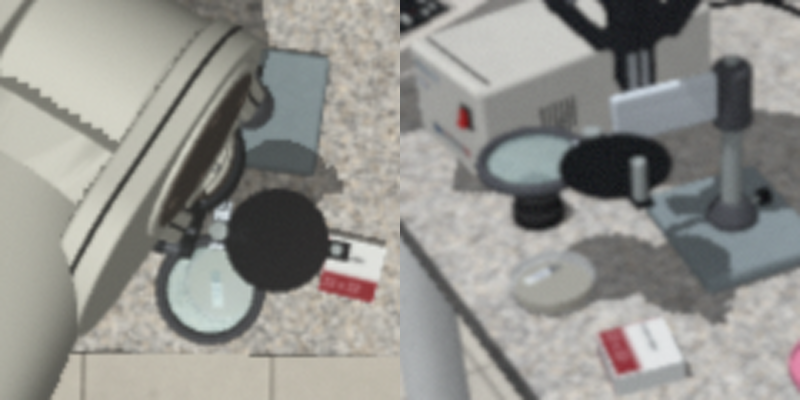

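The lens ring is centred at about (210,290) in the left crop, that is (213.5,221.5) in the picture. The dish shows through the lens and the cover is still at right angles to the arm.

```bash
python3 -c "
from h import *
q=lambda u,v:(140+u*.35,120+v*.35)
ln=ray('top',q(210,290),.118);pv=ray('top',q(218,231),.131);pg=ray('top',q(340,247),.155)
an=lambda a,b:np.degrees(np.arctan2(*(b-a)[[1,0]]))%360
hb=np.array([.5605,-.307,0])
print(ln,an(hb,ln),an(hb,pv),an(pv,pg),np.hypot(*(ln[:2]-[.417,-.2875])))
sl=ray('side',(150+533*.35-0,130+160*.35),.118) if 0 else ray('side',(150+(533-400)*.35,130+161*.35),.118);print(sl)"
```

```text
[ 0.41205211 -0.28501508  0.118     ] 171.57581222472638 171.42454774458963 263.1774076175492 0.005536828689711386
[ 0.41082836 -0.29117005  0.118     ]
```

The lens is within about 5 mm of the dish centre. I withdraw.

jog_arm --pt "1 0.008 0 0 0" --pt "1 0.02 0 0 0" --pt "1 0.03 0 -0.02 0" --pt "1 0.03 0 -0.06 0" --pt "1 0.05 0 -0.1 0"

```text
clock: 7.9
tcp_pos: [0.5047, -0.2302, 0.2556]
ee_rot: [[0.196, 0.981, -0.002], [0.981, -0.196, 0.0], [-0.0, -0.002, -1.0]]
contact_force: [1.5, 1.0, 0.1]
gripper_width: 0.0001
grasp_force: 0.0
```

jog_arm --pt "1 0.03 0 0 0" --pt "1 0.06 0 0 0" --pt "1 0.08 0 0 0" --pt "1 0.08 0 0 0" --pt "1 0.08 0 0 0"

```text
clock: 8.4
tcp_pos: [0.5209, -0.1511, 0.2554]
ee_rot: [[0.192, 0.981, -0.0], [0.981, -0.192, -0.001], [-0.001, -0.0, -1.0]]
contact_force: [-0.0, 0.1, -0.1]
gripper_width: 0.0003
grasp_force: 0.0
```

```bash
python3 -c "
from h import *
rows([])
cv2.imwrite('pics/c7.png',np.hstack([cv2.resize(i,(400,400),interpolation=2) for i in (snapshot('top')[120:260,140:280],snapshot('side')[130:270,150:290])]))"
```

```text
8.4 [ 0.5209 -0.1511  0.2554] psi 78.9 F [-0.   0.1 -0.1] w 0.0002825054017678507
```

View pics/c7.png

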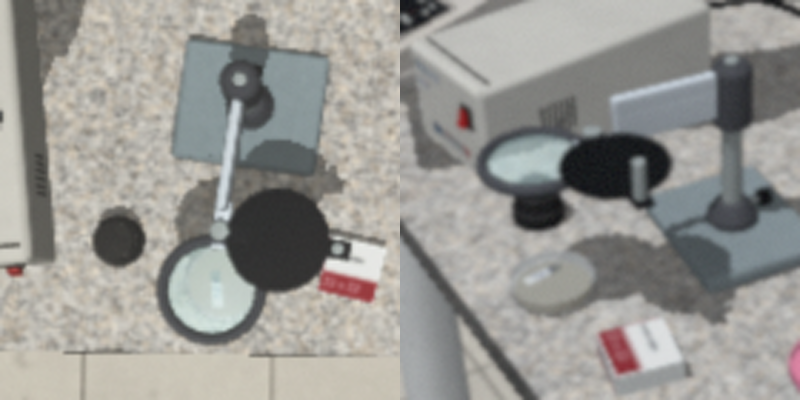

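The arm has stayed put, the ring is still centred at about (211,290) in the crop, the cover is aside, and the dish, carton and objective stand undisturbed.

```bash
python3 -c "
from plant import job
print(job.hand_in())"
```

```text
the job is handed in; nothing more can be done
None
```

The job is handed in (no verdict was returned): the dust cover is fully aside at about 1.6 rad, the lens is about 5 mm from the dish centre, and the dish, carton and objective look undisturbed in the last pictures.

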